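Mark a wooden blank in the plunger press

ROBOT

A 6-joint arm with a two-finger parallel gripper is mounted at the origin on the work surface. World frame = base frame: x ahead of the robot, y to its left, z up, the work surface at z = 0. Lengths are in mm, angles in degrees, forces in N, time in s.
With the tool pointing down it reaches from about 350 to 850 mm from the base axis. Payload 8.1 kg.
Tool frame: the origin (TCP) lies on the centre line of the jaws, within the pads' length; the fingertips stand 19 mm ahead of it and the grasp point (between the pads) is the TCP (r.tip_reach is the z of the fingertips in the tool frame, in mm); z points along the fingers, y is the line along which they close (so a half turn about z gives the same grasp; the last joint's range is limited). The gripper opens to 85 mm and grips with 20 to 120 N. Pads are 22 mm wide; open, the fingers measure 114 mm over their backs; the gripper's body (76 mm by 85 mm) begins 54 mm behind the grasp point. The pads swing forward as they close: fully open they stand 13 mm farther back than shut.
Start: joints at [-78.002, 7.471, 85.268, -0, 87.261, -4.893], TCP at [174.349, -574.115, 250.292] pointing down, gripper open.
Joint ranges: [-169.43, 169.43], [-51.17, 129.36], [1.28, 143.12], [-76.62, 256.62], [0, 156.53], [-152.29, 152.29]. Speed limits (degrees/s): [136.94, 136.94, 159.86, 180, 180, 180].

INTERFACE

Orientations are given as [roll, pitch, yaw] about the fixed x, y, z axes, in that order (R = Rz(yaw) Ry(pitch) Rx(roll)).
In Python, from bench import r gives the robot as it stands. The module is installed in compiled form; this text tells all that it offers.
- The arm moves only by the shell command python3 -m handwheel 'ROWS' [FORCE]. ROWS is JSON, a list of rows, each a list of 7 numbers: the shift along the tool's x, y, z in m, then the turn, a rotation vector about the tool's x, y, z in degrees, then the finger opening in m, from 0 to 0.0854. In form: [[tx, ty, tz, ax, ay, az, claw], ...]. A call has 1 to 8 rows; each row shifts and turns the commanded pose from where the row before left it, along the tool's axes as they then stand; what a row does not reach is not made up. A row lasts 1/12 s, in which the tool goes at most 41.7 mm and 7.16 degrees, less where a joint would pass 70% of its speed; a pose out of reach is approached as far as the arm can. A call with a gripper value outside its range is refused whole. The fingers move at their own pace and stop on an object; FORCE is the grip in N (left out, the last holds). Time passes only in rows, so rows that do not move let the fingers close. It gives the time, the measured TCP pose, the force, the opening and the grip force at its end, in the units of the state.
- r.sense(): the state, without advancing time (a new reading comes with each control period).
- r.snapshot(name): name is "scene" or "top" or "wrist"; returns (picture, depth): 384x512x3 uint8, blue, green, red; 384x512 float32, mm along the optical axis (not along the pixel's ray), 0 where there is no reading.
- r.calibration(name): a dict with "vfov" (degrees; the focal length in pixels is half the picture's height over the tangent of half this angle, whatever the lens; pixels are square), "cx", "cy" (the principal point, pixels), "rvec" (rotation vector, rad) and "tvec" (3), from world to camera coordinates, as OpenCV has them; the wrist camera has in their place "tool_from_camera" (4x4, takes a point from camera to tool coordinates, whose origin is the TCP and whose axes are the flange's). Camera axes: x right, y down, z forward; pixel columns grow to the right and rows downward; lengths in mm; the calibration is good to about 2 mm. A picture is of the moment at which its call begins: read the wrist's pose just before it. calibration takes no time and is no camera call.
- r.hand_in(): hands the job in; it is judged then, once.
The state is a dict: "time": time; "joint_pos": joint angles; "qd": joint speeds; "joint_efforts": joint torques, N m; "tool_pos": TCP position; "tcp_rot": TCP orientation; "ft_force": force on the tool from outside, world axes, zero at the start; "wrist_torque": the same for the moment, N m; "finger_gap": finger opening in mm; "grip_force": force on a finger pad.
Only numpy, scipy, OpenCV 4.12 (cv2) and the standard library are available. Lean on these libraries where they do the work, as an engineer would, in place of code of your own. Each camera call takes 0.05 s, during which the arm holds its last target. There are 200 camera calls.

TASK

Slide the narrow wooden blank lengthwise into the slot at the front of the grey marking press until it is fully home against the stop. Only then push the press's sprung plunger all the way down its guard collar to the end of its stroke, and let it spring back up, leaving the blank home in the slot. Leave the wide board, the tumbler and the bottle where they stand.

Things in the scene. Friction and masses are not known exactly. Their poses are not given: they have to be found in the camera images.
- blank: The narrow pale pine blank, 150 x 50 x 15 mm, lying flat on the table. Origin at the centre of its underside; x along its 150 mm length, y across its 50 mm width, z up. Either end may go in first.
- wide_board: Bystander: a wider board of the same pine, 170 x 85 x 18 mm, too wide for the slot. Origin at the centre of its underside, x along its length.
- press: Grey sheet-steel marking press fixed to the table, 200 x 200 mm on plan; front face 52 mm high, then a black panel that slopes up away from the front at 35 degrees to 150 mm high. Origin on the table under the centre of the slot mouth (middle of the front face); x points into the slot, away from the front; y along the front face; z up.
- handle_bar (a point): Middle of the press's fixed steel carrying handle: a level bar along y, 18 mm thick, 210 mm long, 278 mm above the table, 65 mm behind the front face. It is in the way of a tool that comes straight down on the plunger. Its two legs, at y = +-105 mm, lean back and down to the sides of the press at x = 170 mm, z = 120 mm.
- slot_mouth (a point): Centre of the slot's floor at the front face of the press, 20 mm above the table. The level slot is 54 mm wide, 19 mm high (floor at 20 mm, roof at 39 mm above the table), 95 mm deep to a flat stop; its floor, roof and sides flare over the first 15 mm.
- home (a point): Where the blank's origin lies when the blank is fully home against the stop: on the slot's floor, 20 mm behind the mouth. The blank then sticks 55 mm out of the front face. Axes as press.
- plunger (a joint): Stroke of the plunger in m: 0 sprung out at rest, 0.025 at the end of its stroke. The spring takes 4 N to start and 12 N at the end.
- plunger_top (a point): Centre of the flat top of the aluminium plunger button (44 mm diameter, 12 mm thick); moves with it. z points out along the plunger's axis, 35 degrees from vertical towards the front of the press; push along -z. At rest it is 51 mm behind the front face, 139 mm above the table, flush with the rim of a fixed steel guard collar, 60 mm inside, 68 mm outside diameter, 42 mm tall.
- tumbler: Bystander: steel tumbler, 80 mm diameter at the rim, 95 mm tall. Origin at the centre of its underside.
- bottle: Bystander: blue bottle with black cap, 72 mm diameter, 230 mm tall. Origin at the centre of its underside.
Mind the look-alikes: they are no part of the job. What is shaped like the blank but blue is not meant.

How it is judged (in metres and radians):
On the way, in this order (a step that is already met when the one before it is completed fails the run):
1. the blank is fully home in the slot with the plunger still up (horizontal distance between blank and home below 0.005 m and z of blank in the frame of home between -0.004 and 0.018 m and angle between the x axis of blank and the x axis of press, either way round below 0.07 rad and value of joint plunger below 0.004 m), for 0.2 s.
2. the plunger is pushed to the end of its stroke with the blank home (horizontal distance between blank and home below 0.005 m and z of blank in the frame of home between -0.004 and 0.018 m and angle between the x axis of blank and the x axis of press, either way round below 0.07 rad and value of joint plunger above 0.022 m), for 0.1 s.
At the end, for the whole second after the job is handed in: The blank lies in the slot within 5 mm of home and within 4 degrees of the slot's direction, at rest; the plunger is back up within 4 mm of its rest; the wide board, tumbler and bottle are within 30 mm of where they began (all of step 1 and linear speed of blank below 0.02 m/s and distance of each of wide_board, tumbler, bottle from where it was at the start of the episode below 0.03 m); the robot touches nothing.
It fails at once if the plunger is pushed more than 12 mm without the blank home in the slot (value of joint plunger above 0.012 m and horizontal distance between blank and home above 0.01 m).
It fails at once if the wide board, tumbler or bottle is moved more than 30 mm (distance of any of wide_board, tumbler, bottle from where it was at the start of the episode above 0.03 m).
It also fails if it takes over 53 s, if anything falls off the work surface, if the arm or the gripper's body presses on something with over 40 N, if the wrist force passes 120 N, or if a joint passes its speed limit or range.

## Working session

There is one attempt and no reset: what is moved stays moved. The work goes in short steps, Python scripts to look and compute and a shell command to move; the robot and the scene stay as the last step left them, time stands still between calls to the robot, and variables do not carry over. Pictures are saved under pics/ and viewed, at most 10 in all, crops included, and the job is handed in when it is done.

```bash
mkdir -p pics
cat > h.py <<'E'
import numpy as np, cv2
from bench import r
from scipy.spatial.transform import Rotation as R
def cam(name):
    c=r.calibration(name); f=192/np.tan(np.radians(c["vfov"])/2)
    return c,f
def w2c(name):
    c,f=cam(name); M=np.eye(4); M[:3,:3]=cv2.Rodrigues(np.array(c["rvec"],float))[0]; M[:3,3]=np.ravel(c["tvec"]); return M,f,c
def pts(name,depth):
    M,f,c=w2c(name); v,u=np.mgrid[:384,:512]
    P=np.stack([(u-c["cx"])/f*depth,(v-c["cy"])/f*depth,depth,np.ones_like(depth)],-1)
    return (P@np.linalg.inv(M).T)[...,:3]
E
python3 - <<'E'
from h import *
for n in("scene","top"):
    p,d=r.snapshot(n); cv2.imwrite(f"pics/{n}0.png",p); np.save(n+"0.npy",d)
    print(n,{k:np.round(v,3).tolist() if not isinstance(v,str) else v for k,v in r.calibration(n).items()},(d>0).mean())
a,b=cv2.imread("pics/scene0.png"),cv2.imread("pics/top0.png")
E
```

```text
scene {'vfov': 48.87, 'cx': 253.647, 'cy': 188.929, 'rvec': [1.966, 1.158, -0.545], 'tvec': [-243.315, -109.851, 1861.192]} 0.9734853108723959
top {'vfov': 46.583, 'cx': 250.648, 'cy': 193.043, 'rvec': [2.122, -2.135, 0.196], 'tvec': [8.416, 529.852, 1370.822]} 0.9962107340494791
```

View pics/scene0.png

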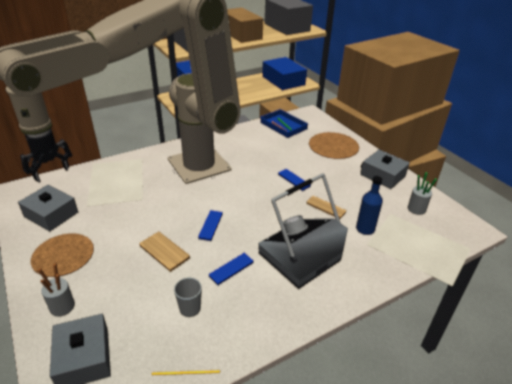

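View pics/top0.png

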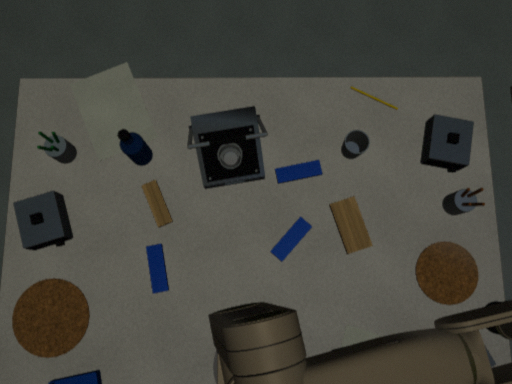

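Scene (oblique) and top views: pine pieces are at top (157,203), narrow, and (350,224), wide (scene (326,207) and (164,250)). There are also three blue blank-shaped decoys: top (298,171), (291,239) and (158,268). The press is at top (228,145) with its front facing the robot. The bottle is at (135,147) and the tumbler at (355,144). The narrow pine piece at (157,203) fits the description; I'll confirm it in a crop and by its size.

Run:
```python
from h import *
im=cv2.imread("pics/top0.png"); cv2.imwrite("pics/crop_top.png",cv2.resize(im[90:240,110:290],None,fx=4.4,fy=4,interpolation=cv2.INTER_CUBIC)[:600,:800])
for n,boxes in (("top",[(130,170,185,235),(320,185,380,260)]),("scene",[(300,190,350,225),(130,225,195,275)])):
    d=np.load(n+"0.npy"); im=cv2.imread(f"pics/{n}0.png"); P=pts(n,d)
    for x0,y0,x1,y1 in boxes:
        hsv=cv2.cvtColor(im,cv2.COLOR_BGR2HSV); m=np.zeros(d.shape,bool)
        m[y0:y1,x0:x1]=((hsv[...,0]>8)&(hsv[...,0]<25)&(hsv[...,1]>85))[y0:y1,x0:x1]
        Q=P[m]; z=np.median(Q[:,2]); Q=Q[abs(Q[:,2]-z)<6]
        rc=cv2.minAreaRect(Q[:,:2].astype(np.float32)); print(n,len(Q),"z",z,rc)
d=np.load("top0.npy");P=pts("top",d);
print("table z", np.median(P[240:300,180:200,2]),np.median(P[200:240,220:260,2]))
# press points
for k in("top","scene"):
    P=pts(k,np.load(k+"0.npy")).reshape(-1,3)
    m=(P[:,2]>40)&(P[:,2]<200)&(P[:,0]>600)&(P[:,0]<1000)&(abs(P[:,1])<220)
    Q=P[m]; print(k,Q.min(0),Q.max(0)); 
    b=Q[Q[:,2]<160]; print(cv2.minAreaRect(b[:,:2].astype(np.float32)))
    h=P[(P[:,2]>255)&(P[:,2]<300)&(P[:,0]>600)&(P[:,0]<1000)&(abs(P[:,1])<220)]; print("handle",len(h),np.median(h,0),cv2.minAreaRect(h[:,:2].astype(np.float32)) if len(h) else 0)
```

```text
top 649 z 13.3173313957343 ((505.18408203125, 311.5000305175781), (149.8865203857422, 49.19662094116211), 23.34050178527832)
top 1307 z 15.830024035326119 ((431.7188720703125, -315.1264343261719), (167.14166259765625, 86.71800231933594), 17.615365982055664)
scene 273 z 15.664952609656211 ((511.60455322265625, 307.7559814453125), (145.80245971679688, 51.286903381347656), 25.204212188720703)
scene 905 z 17.898029192798845 ((437.8323974609375, -319.0407409667969), (169.64266967773438, 83.77149963378906), 17.187068939208984)
table z -1.5358951414424382 -1.5840019923191448
top [600.02327662 -34.61307871  59.18009719] [783.85333661 194.64692188 198.68166229]
((683.9634399414062, 81.15644836425781), (183.95535278320312, 218.9306640625), 4.93687629699707)
handle 465 [631.9318006   69.07759027 281.7991758 ] ((638.4505615234375, 69.8302001953125), (31.726102828979492, 220.13392639160156), 10.05732536315918)
scene [600.00344307 -41.18876925  40.01729988] [788.16404929 189.71134182 199.65367598]
((685.52880859375, 77.04293060302734), (188.31008911132812, 220.39044189453125), 5.394802570343018)
handle 363 [642.95381364  58.18515779 282.24663054] ((643.9016723632812, 67.85126495361328), (30.288585662841797, 224.33621215820312), 9.222331047058105)
```

View pics/crop_top.png

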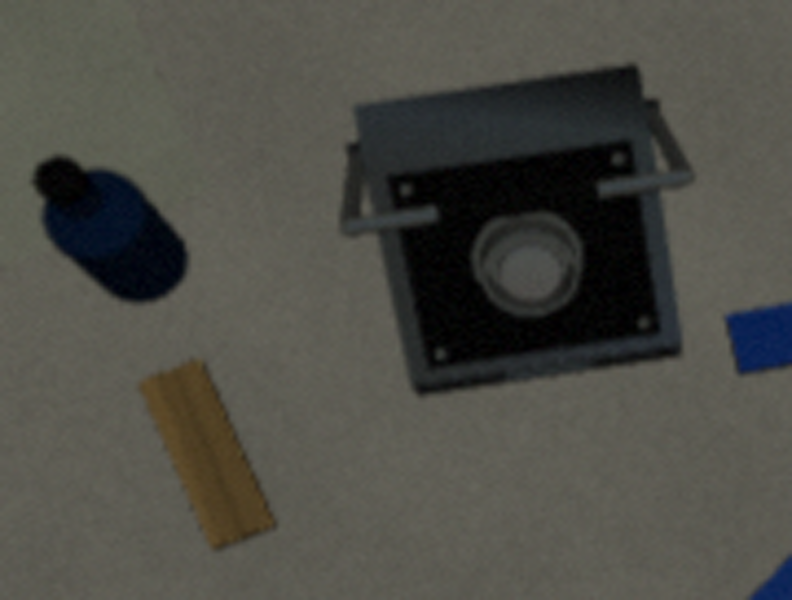

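The crop confirms the narrow pine blank at crop (207,455), about 150x50 mm and 15 mm thick, clear of the bottle. It also shows the press plunger at crop (528,270). Next I'll plan the hover and the wrist camera view.

```bash
cat >> h.py <<'E'
def pose():
    s=r.sense(); return np.array(s["tool_pos"],float),R.from_euler("xyz",s["tcp_rot"],degrees=True),s
def to(p,rot):
    """shift (m, tool axes) and rotvec(deg, tool axes) from here to p (mm), rot"""
    t,Q,s=pose(); print("shift m",np.round(Q.inv().apply(np.array(p)-t)/1000,4),"turn deg",np.round((Q.inv()*rot).as_rotvec(degrees=True),2))
def down(yaw): # tool z down, tool x along heading yaw
    a=np.radians(yaw); x=np.array([np.cos(a),np.sin(a),0]); z=np.array([0,0,-1.]); return R.from_matrix(np.stack([x,np.cross(z,x),z],1))
E
python3 - <<'E'
from h import *
t,Q,s=pose(); print(t,s["tcp_rot"],"\n",Q.as_matrix().round(3)); print(np.round(r.calibration("wrist")["tool_from_camera"],3), r.calibration("wrist")["vfov"],r.tip_reach)
to([440,270,260],down(24));to([440,270,260],down(204))
# press plane fit
for k in("top","scene"):
    P=pts(k,np.load(k+"0.npy")).reshape(-1,3)
    Z=P[:,2]; a=np.radians(9); u=(P[:,:2]-[630,70])@[np.cos(a),np.sin(a)]; v=(P[:,:2]-[630,70])@[-np.sin(a),np.cos(a)]
    m=(Z>60)&(Z<140)&(abs(v)>45)&(abs(v)<80)&(u>-60)&(u<80); Q=P[m]
    for _ in range(6):
        c=Q.mean(0); n=np.linalg.svd(Q-c,full_matrices=False)[2][2]; n*=np.sign(n[2]); e=(Q-c)@n; Q=Q[abs(e)<max(2,2*e.std())] 
    print(k,len(Q),"n",n,"slope",np.degrees(np.arccos(n[2])),"yaw",np.degrees(np.arctan2(-n[1],-n[0])),"z52 point",(c-np.array([n[0],n[1],0])/np.hypot(n[0],n[1])**2*0).round(1))
    # distance: on plane at z=52 -> line of front edge; 
    h=n[:2]/np.hypot(*n[:2]); # points to front
    # plane: n.(x-c)=0 with x=c+s*h at z=52
    ss=-n[2]*(52-c[2])/np.hypot(*n[:2]); print(" front edge pt",(c[:2]+ss*h).round(1))
    ax=-h; lat=np.array([-ax[1],ax[0]]); B=P[(Z>45)&(Z<145)&(abs(u)<250)&(abs(v)<130)]; w=B[:,:2]@lat; print(" lateral",np.percentile(w,[0.5,1,5,95,99,99.5]).round(1), lat)
E
```

```text
[ 174.27846879 -573.64574955  249.33844612] [-1.79904453e+02 -9.93047492e-03  1.68922446e+01] 
 [[ 0.957  0.291 -0.   ]
 [ 0.291 -0.957  0.002]
 [ 0.    -0.002 -1.   ]]
[[   0.      -0.966   -0.259   65.366]
 [   1.       0.       0.       0.903]
 [  -0.      -0.259    0.966 -122.52 ]
 [   0.       0.       0.       1.   ]] 70.45901663220582 19.0
shift m [ 0.4994 -0.7301 -0.0094] turn deg [-0.09 -0.02 -7.11]
shift m [ 0.4994 -0.7301 -0.0094] turn deg [-2.0000e-02  1.4000e-01  1.7289e+02]
top 722 n [-0.55575058 -0.09017663  0.82644387] slope 34.26484854148682 yaw 9.216543216109772 z52 point [631.4  71.4  97.1]
 front edge pt [566.   60.8]
 lateral [-133.  -131.9 -124.7   58.6   66.2   67. ] [-0.1601662   0.98709006]
scene 174 n [-0.56457111 -0.09539305  0.81985342] slope 34.92987712770915 yaw 9.590429129034815 z52 point [644.   64.  105.8]
 front edge pt [568.1  51.1]
 lateral [-150.6 -149.6 -140.8   42.7   56.8   58.3] [-0.16660404  0.98602388]
```

```bash
A='[0.0208,-0.0304,0,0,0,0,0.0854]'
python3 -m handwheel '[[0.0208,-0.0304,0,0,0,0,0.0854],[0.0208,-0.0304,0,0,0,0,0.0854],[0.0208,-0.0304,0,0,0,0,0.0854],[0.0208,-0.0304,0,0,0,0,0.0854],[0.0208,-0.0304,0,0,0,0,0.0854],[0.0208,-0.0304,0,0,0,0,0.0854],[0.0208,-0.0304,0,0,0,0,0.0854],[0.0208,-0.0304,0,0,0,0,0.0854]]'
python3 -m handwheel '[[0.0208,-0.0304,0,0,0,0,0.0854],[0.0208,-0.0304,0,0,0,0,0.0854],[0.0208,-0.0304,0,0,0,0,0.0854],[0.0208,-0.0304,0,0,0,0,0.0854],[0.0208,-0.0304,0,0,0,0,0.0854],[0.0208,-0.0304,0,0,0,0,0.0854],[0.0208,-0.0304,0,0,0,0,0.0854],[0.0208,-0.0304,0,0,0,0,0.0854]]'
```

```text
time: 0.77
tool_pos: [262.9, -291.2, 249.8]
tcp_rot: [-180.0, 0.0, 16.9]
ft_force: [1.5, 0.3, 1.3]
finger_gap: 85.4
grip_force: 0.0
time: 1.43
tool_pos: [351.4, -10.1, 250.2]
tcp_rot: [180.0, -0.0, 16.9]
ft_force: [0.5, -0.3, 0.4]
finger_gap: 85.4
grip_force: 0.0
```

```bash
python3 -m handwheel '[[0.0208,-0.0304,0,0,0,0,0.0854],[0.0208,-0.0304,0,0,0,0,0.0854],[0.0208,-0.0304,0,0,0,0,0.0854],[0.0208,-0.0304,0,0,0,0,0.0854],[0.0208,-0.0304,0,0,0,0,0.0854],[0.0208,-0.0304,0,0,0,0,0.0854],[0.0208,-0.0304,0,0,0,0,0.0854],[0.0208,-0.0304,0,0,0,0,0.0854]]' >/dev/null
python3 -m handwheel '[[0,0,0,0,0,-7,0.0854],[0,0,0,0,0,-7,0.0854],[0,0,0,0,0,-7,0.0854],[0,0,0,0,0,-7,0.0854],[0,0,0,0,0,-7,0.0854],[0,0,0,0,0,-7,0.0854],[0,0,0,0,0,-7,0.0854],[0,0,0,0,0,-7,0.0854]]' >/dev/null
python3 -m handwheel '[[0,0,0,0,0,-7,0.0854],[0,0,0,0,0,-7,0.0854],[0,0,0,0,0,-7,0.0854],[0,0,0,0,0,-7,0.0854],[0,0,0,0,0,-7,0.0854],[0,0,0,0,0,-7,0.0854],[0,0,0,0,0,-7,0.0854],[0,0,0,0,0,-7,0.0854]]' >/dev/null
python3 -m handwheel '[[0,0,0,0,0,-7,0.0854],[0,0,0,0,0,-7,0.0854],[0,0,0,0,0,-7,0.0854],[0,0,0,0,0,-7,0.0854],[0,0,0,0,0,-7,0.0854],[0,0,0,0,0,-7,0.0854],[0,0,0,0,0,-7,0.0854],[0,0,0,0,0,-7,0.0854]]'
python3 -m handwheel '[[0,0,0,0,0,-7,0.0854],[0,0,0,0,0,-7,0.0854],[0,0,0,0,0,-5,0.0854],[0,0,0,0,0,0,0.0854],[0,0,0,0,0,0,0.0854]]'
cat >> h.py <<'E'
def wrist(name):
    s=r.sense(); T=np.eye(4); T[:3,:3]=R.from_euler("xyz",s["tcp_rot"],degrees=True).as_matrix(); T[:3,3]=s["tool_pos"]
    p,d=r.snapshot("wrist"); cv2.imwrite(f"pics/{name}.png",p)
    c,f=cam("wrist"); v,u=np.mgrid[:384,:512]
    P=np.stack([(u-c["cx"])/f*d,(v-c["cy"])/f*d,d,np.ones_like(d)],-1)
    return p,d,(P@(T@np.array(c["tool_from_camera"])).T)[...,:3]
E
python3 - <<'E'
from h import *
p,d,P=wrist("w1"); np.save("w1.npy",P); hsv=cv2.cvtColor(p,cv2.COLOR_BGR2HSV)
m=(hsv[...,0]>8)&(hsv[...,0]<28)&(hsv[...,1]>70)&(P[...,2]>5)&(P[...,2]<25)&(np.linalg.norm(P[...,:2]-[508,309],axis=-1)<110)&(d>0)
Q=P[m]; print(len(Q),np.median(Q[:,2]),cv2.minAreaRect(Q[:,:2].astype(np.float32)), r.sense()["joint_pos"])
E
```

```text
time: 4.1
tool_pos: [439.8, 268.9, 249.8]
tcp_rot: [-180.0, -0.1, -174.8]
ft_force: [-0.1, -1.1, 0.1]
finger_gap: 85.5
grip_force: 0.0
time: 4.52
tool_pos: [439.8, 269.0, 249.9]
tcp_rot: [180.0, -0.0, -156.3]
ft_force: [0.3, -0.6, 0.4]
finger_gap: 85.5
grip_force: 0.0
3327 14.011300218867632 ((507.01025390625, 308.66851806640625), (148.44741821289062, 47.77108383178711), 23.78994369506836) [ 2.57443318e+01 -5.64813212e+00  9.85568173e+01 -6.16635757e-04
  8.71216846e+01 -8.79534004e+01]
```

View pics/w1.png

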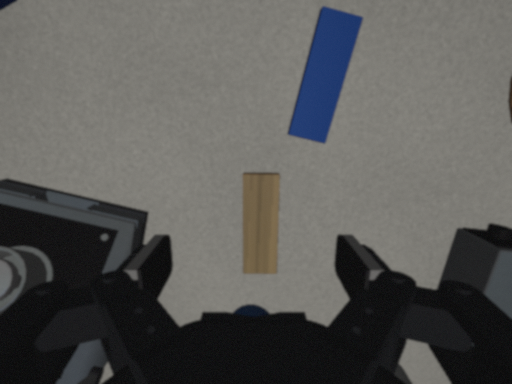

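The wrist view shows the blank at (261,222), centred between the open fingers. It measures (507, 309) with yaw 23.8° and its top at z≈14, which agrees with the other views. Now I'll descend over its near end and grip it.

```bash
python3 -m handwheel '[[-0.0102,0.0047,0.03,0,0,0,0.0854],[-0.0102,0.0046,0.03,0,0,0,0.0854],[0,0,0.035,0,0,0,0.07],[0,0,0.035,0,0,0,0.07],[0,0,0.035,0,0,0,0.07],[0,0,0.03,0,0,0,0.07],[0,0,0.02,0,0,0,0.07],[0,0,0.01,0,0,0,0.07]]' 
python3 -m handwheel '[[0,0,0.005,0,0,0,0.07],[0,0,0,0,0,0,0.03],[0,0,0,0,0,0,0.03],[0,0,0,0,0,0,0.03],[0,0,0,0,0,0,0.03],[0,0,0,0,0,0,0.03],[0,0,0,0,0,0,0.03]]' 60
```

```text
time: 5.23
tool_pos: [452.4, 284.6, 21.5]
tcp_rot: [-180.0, -0.3, -156.3]
ft_force: [0.2, 0.4, -0.1]
finger_gap: 70.0
grip_force: 0.0
time: 5.82
tool_pos: [456.0, 286.4, 21.8]
tcp_rot: [180.0, 0.1, -156.1]
ft_force: [-1.6, -0.2, 6.8]
finger_gap: 48.1
grip_force: 62.6
```

```bash
python3 -m handwheel '[[0,0,-0.015,0,0,0,0.03],[0,0,-0.035,0,0,0,0.03],[0,0,-0.04,0,0,0,0.03],[0.0119,-0.0205,-0.0238,0,0,0,0.03],[0.0119,-0.0205,-0.0238,0,0,0,0.03],[0.0119,-0.0205,-0.0238,0,0,0,0.03],[0.0119,-0.0205,-0.0238,0,0,0,0.03],[0.0119,-0.0205,-0.0238,0,0,0,0.03]]' 
python3 -m handwheel '[[0.0119,-0.0205,-0.0238,0,0,0,0.03],[0.0119,-0.0205,-0.0238,0,0,0,0.03],[0.0119,-0.0205,-0.0238,0,0,0,0.03],[0.0119,-0.0205,-0.0238,0,0,0,0.03],[0.0119,-0.0205,-0.0238,0,0,0,0.03],[0,0,0,0,0,7,0.03],[0,0,0,0,0,7,0.03],[0,0,0,0,0,0,0.03]]'
python3 -m handwheel '[[0,0,0,0,0,0,0.03],[0,0,0,0,0,0,0.03]]'
python3 - <<'E'
from h import *
p,d,P=wrist("w2"); np.save("w2.npy",P)
E
```

```text
time: 6.48
tool_pos: [441.5, 167.0, 230.6]
tcp_rot: [-180.0, 0.0, -156.1]
ft_force: [-0.0, 0.2, -1.0]
finger_gap: 48.2
grip_force: 62.2
time: 7.15
tool_pos: [429.2, 49.7, 349.1]
tcp_rot: [-180.0, 0.1, -170.5]
ft_force: [-0.3, 0.2, -0.2]
finger_gap: 48.0
grip_force: 62.2
time: 7.32
tool_pos: [428.9, 50.4, 347.9]
tcp_rot: [180.0, -0.0, -169.9]
ft_force: [0.4, 0.6, -1.0]
finger_gap: 48.1
grip_force: 62.2
```

View pics/w2.png

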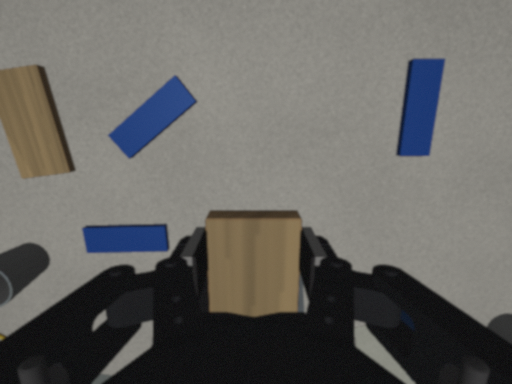

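The wrist view shows the blank held square at (254,262), with the gripper hiding the press. I'll fit the press from the first wrist view, where its front +y corner was at (147,212), and from the fixed cameras.

Run:
```python
from h import *
W=np.load("w2.npy"); s=r.sense(); t,Q,_=pose()
im=cv2.imread("pics/w2.png");hsv=cv2.cvtColor(im,cv2.COLOR_BGR2HSV)
m=np.zeros(W.shape[:2],bool); m[205:318,200:305]=True; m&=(hsv[...,0]>8)&(hsv[...,0]<28)&(hsv[...,1]>70)
L=Q.inv().apply(W[m]-t); zt=np.median(L[:,2]); k=abs(L[:,2]-zt)<5; print("held: tool z of top",zt,cv2.minAreaRect(L[k][:,:2].astype(np.float32)))
for k,off in(("w1",(0,0)),("top",(1.8,-2.8)),("scene",(-4.6,.9))):
    P=(np.load("w1.npy") if k=="w1" else pts(k,np.load(k+"0.npy"))).reshape(-1,3).copy(); P[:,:2]+=off
    Z=P[:,2]; ps=np.radians(9.4)
    for it in range(3):
        ax=np.array([np.cos(ps),np.sin(ps)]); la=np.array([-ax[1],ax[0]]); u=(P[:,:2]-[568,58])@ax; v=(P[:,:2]-[568,58])@la
        m=(Z>62)&(Z<140)&(abs(v)>42)&(abs(v)<82)&(u>10)&(u<120); q=P[m]; 
        for _ in range(6):
            c=q.mean(0); n=np.linalg.svd(q-c,full_matrices=False)[2][2]; n*=np.sign(n[2]); e=(q-c)@n; q=q[abs(e)<max(1.5,2*e.std())]
        if k!="w1" or 1: ps=np.arctan2(-n[1],-n[0])
    e=(P-c)@n; on=abs(e)<3
    uu=u[on&(abs(v)<85)&(u>-30)&(u<20)]; vv=v[on&(u>5)&(u<60)&(abs(v)<130)]
    h=np.hypot(n[0],n[1]); s0=((c[:2]-[568,58])@ax)-n[2]*(c[2]-52)/h
    print(k,len(q),"yaw",np.degrees(ps).round(2),"slope",np.degrees(np.arccos(n[2])).round(2),"front u by plane",s0.round(1),"edge u",np.percentile(uu,[1,5]).round(1) if len(uu) else 0,"v",np.percentile(vv,[1,3,97,99]).round(1))
    lo=(Z>40)&(Z<56)&(abs(u)<25)&(abs(v)<90); 
    if lo.sum()>20: 
        from numpy import polyfit
        print("   low pts",lo.sum(),"u pct",np.percentile(u[lo],[2,10,50]).round(1))
    hb=(Z>270)&(Z<295)&(abs(v)<95)&(abs(u-65)<25)
    if hb.sum()>20:
        pf=np.polyfit(v[hb],u[hb],1); print("   bar u",np.median(u[hb]).round(1),"z",np.median(Z[hb]).round(1),"extra yaw",-np.degrees(np.arctan(pf[0])).round(2),"z52 plane offs")
```

```text
held: tool z of top 7.8500129174706945 ((-11.602468490600586, -0.9917240142822266), (51.1177978515625, 59.95008850097656), 89.91900634765625)
w1 2011 yaw 9.46 slope 35.0 front u by plane 1.8 edge u [3.4 4.3] v [-56.2 -48.6  91.7  95.4]
   low pts 1312 u pct [2.4 3.1 5.9]
top 745 yaw 9.24 slope 34.67 front u by plane 0.6 edge u [1.7 3. ] v [-99.9 -94.6  91.7  94.9]
   low pts 179 u pct [1.6 2.1 5.6]
   bar u 65.9 z 282.4 extra yaw 0.17 z52 plane offs
scene 179 yaw 9.71 slope 34.79 front u by plane -5.8 edge u [1.8 2.3] v [-100.2  -98.2   95.    96. ]
   bar u 69.0 z 283.9 extra yaw -0.17 z52 plane offs
```

```bash
cat >> h.py <<'E'
YAW=9.45; AX=np.array([np.cos(np.radians(YAW)),np.sin(np.radians(YAW))]); LA=np.array([-AX[1],AX[0]]); M=np.array([570.3,56.3])
def W(u,v,z): return np.r_[M+u*AX+v*LA,z]
def where():
    t,Q,s=pose(); d=t[:2]-M; print("u,v,z",np.round([d@AX,d@LA,t[2]],1),"rot",np.round(s["tcp_rot"],2),"F u,v,z",np.round([np.dot(s["ft_force"][:2],AX),np.dot(s["ft_force"][:2],LA),s["ft_force"][2]],1),"gap",round(s["finger_gap"],1),"t",round(s["time"],2))
E
python3 -c "
from h import *
to(W(-151.6,.5,44.3),down(189.45)); where()"
```

```text
shift m [ 0.0111 -0.0168  0.3036] turn deg [ 0.01 -0.05  0.66]
u,v,z [-140.4   17.4  347.9] rot [ 1.7999e+02 -5.0000e-02 -1.6989e+02] F u,v,z [ 0.3  0.4 -1.8] gap 48.4 t 7.37
```

```bash
python3 -m handwheel '[[0.0111,-0.0168,0.03,0,0,0.66,0.03],[0,0,0.04,0,0,0,0.03],[0,0,0.04,0,0,0,0.03],[0,0,0.04,0,0,0,0.03],[0,0,0.04,0,0,0,0.03],[0,0,0.04,0,0,0,0.03],[0,0,0.04,0,0,0,0.03],[0,0,0.02,0,0,0,0.03]]' >/dev/null
python3 -m handwheel '[[0,0,0.0136,0,0,0,0.03],[0,0,0,0,0,0,0.03],[0,0,0,0,0,0,0.03],[0,0,0,0,0,0,0.03]]' >/dev/null
python3 - <<'E'
from h import *
where()
p,d,P=wrist("w3")
p2,d2=r.snapshot("top"); cv2.imwrite("pics/top3.png",cv2.resize(p2[150:270,180:300],None,fx=4,fy=4,interpolation=cv2.INTER_CUBIC))
a=cv2.resize(p,(0,0),fx=1.0,fy=1.0)[:,100:420]; b=cv2.imread("pics/top3.png")[:384,:480]
cv2.imwrite("pics/both3.png",np.hstack([a,b]))
E
```

```text
u,v,z [-150.4    0.2   45.8] rot [-1.7998e+02  8.0000e-02 -1.7069e+02] F u,v,z [ 0.9 -0.3 -0.8] gap 48.1 t 8.37
```

View pics/both3.png

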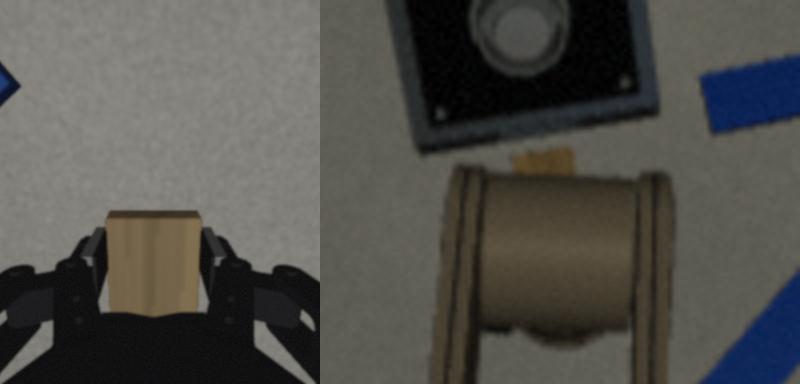

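The blank's front end sits at crop (543,150) in the top view and the middle of the press front at (539,130). Allowing for the 9.45° heading, it is laterally aligned to about 1 mm. I'll lower it slightly and feed it in gently.

```bash
python3 -m handwheel '[[-0.004,0,0.0015,0,0,0,0.03],[-0.006,0,0,0,0,0,0.03],[-0.006,0,0,0,0,0,0.03],[-0.006,0,0,0,0,0,0.03],[-0.004,0,0,0,0,0,0.03],[-0.004,0,0,0,0,0,0.03],[-0.004,0,0,0,0,0,0.03]]' >/dev/null;  python3 -c "
from h import *
where()"
python3 -m handwheel '[[-0.004,0,0,0,0,0,0.03],[-0.004,0,0,0,0,0,0.03],[-0.004,0,0,0,0,0,0.03]]' >/dev/null;  python3 -c "
from h import *
where()"
```

```text
u,v,z [-1.168e+02  1.000e-01  4.310e+01] rot [ 1.8000e+02 -2.0000e-02 -1.7077e+02] F u,v,z [ 0.6 -0.6 -1.1] gap 48.7 t 9.05
u,v,z [-1.049e+02  1.000e-01  4.310e+01] rot [ 1.8000e+02 -1.0000e-02 -1.7077e+02] F u,v,z [ 0.2 -0.3 -0.6] gap 47.8 t 9.3
```

```bash
python3 -m handwheel '[[-0.008,0,0,0,0,0,0.03],[-0.008,0,0,0,0,0,0.03],[-0.008,0,0,0,0,0,0.03],[-0.008,0,0,0,0,0,0.03],[-0.008,0,0,0,0,0,0.03],[-0.008,0,0,0,0,0,0.03],[-0.005,0,0,0,0,0,0.03],[-0.003,0,0,0,0,0,0.03]]' >/dev/null;  python3 -c "
from h import *
where()"
python3 -m handwheel '[[-0.003,0,0,0,0,0,0.03],[-0.003,0,0,0,0,0,0.03],[0,0,0,0,0,0,0.03]]' >/dev/null;  python3 -c "
from h import *
where()"
python3 -m handwheel '[[-0.002,0,0,0,0,0,0.03],[-0.002,0,0,0,0,0,0.03],[0,0,0,0,0,0,0.03]]' >/dev/null;  python3 -c "
from h import *
where()"
```

```text
u,v,z [-48.3  -0.2  43.2] rot [-1.8000e+02  2.0000e-02 -1.7077e+02] F u,v,z [-0.3 -0.3 -1.4] gap 48.2 t 9.97
u,v,z [-42.8  -0.1  43.2] rot [ 1.8000e+02  1.0000e-02 -1.7077e+02] F u,v,z [-0.6 -0.  -0.5] gap 48.3 t 10.22
u,v,z [-38.9  -0.2  43.3] rot [-1.7999e+02  2.0000e-02 -1.7077e+02] F u,v,z [-0.1 -0.2 -0.7] gap 48.2 t 10.47
```

```bash
python3 -m handwheel '[[-0.0015,0,0,0,0,0,0.03],[-0.0015,0,0,0,0,0,0.03],[0,0,0,0,0,0,0.03]]' >/dev/null;  python3 -c "
from h import *
where()"
python3 -m handwheel '[[-0.001,0,0,0,0,0,0.03],[-0.001,0,0,0,0,0,0.03],[0,0,0,0,0,0,0.03]]' >/dev/null;  python3 -c "
from h import *
where()"
```

```text
u,v,z [-35.9  -0.2  43.3] rot [-1.8000e+02  2.0000e-02 -1.7077e+02] F u,v,z [ 0.6  0.4 -0.7] gap 47.6 t 10.72
u,v,z [-35.2  -0.2  42.6] rot [ 1.8000e+02 -1.4000e-01 -1.7077e+02] F u,v,z [-5.4 -0.1  0. ] gap 48.5 t 10.97
```

```bash
python3 -m handwheel '[[-0.001,0,0,0,0,0,0.03],[-0.001,0,0,0,0,0,0.03],[0,0,0,0,0,0,0.03]]' >/dev/null;  python3 -c "
from h import *
where()"
```

```text
u,v,z [-35.1  -0.2  41.7] rot [ 179.99   -0.37 -170.77] F u,v,z [-11.7  -1.3   1.1] gap 48.3 t 11.22
```

```bash
python3 -m handwheel '[[0,0,0,0,0,0,0.075],[0,0,0,0,0,0,0.075],[0,0,0,0,0,0,0.075],[0,0,0,0,0,0,0.075],[0.01,0,0,0,0,0,0.075],[0.03,0,0,0,0,0,0.075],[0.035,0,-0.01,0,0,0,0.075],[0.035,0,-0.02,0,0,0,0.075]]' >/dev/null;  python3 -c "
from h import *
where()
p,d,P=wrist('w4')
cv2.imwrite('pics/w4c.png',p)
hsv=cv2.cvtColor(p,cv2.COLOR_BGR2HSV)
uu=(P[...,:2]-M)@AX; vv=(P[...,:2]-M)@LA
m=(hsv[...,0]>8)&(hsv[...,0]<28)&(hsv[...,1]>70)&(P[...,2]>15)&(P[...,2]<50)&(abs(vv)<45)&(uu>-90)&(uu<10)&(d>0)
print(m.sum(),np.median(P[m][:,2]),'u',np.percentile(uu[m],[0.5,2,98]),'v',np.percentile(vv[m],[1,50,99]))"
```

```text
u,v,z [-144.8    0.7   71.2] rot [ 179.95   -0.22 -170.75] F u,v,z [-0.6 -0.2  1.6] gap 74.6 t 11.88
  return _methods._mean(a, axis=axis, dtype=dtype,
  ret = ret.dtype.type(ret / rcount)
Traceback (most recent call last):
IndexError: index -1 is out of bounds for axis 0 with size 0
```

View pics/w4c.png

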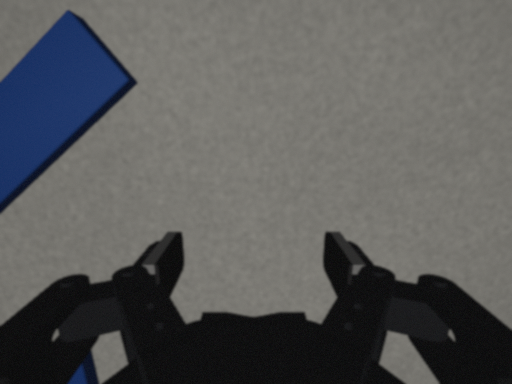

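That view is back too far: only table and a blue decoy show. I'll rise, close the fingers and tilt the tool to the plunger's axis, which also turns the camera toward the press.

```bash
python3 -m handwheel '[[0,0,-0.04,0,0,0,0],[0,0,-0.04,0,0,0,0],[0,0,-0.04,0,0,0,0],[0,0,-0.03,0,-7,0,0],[0,0,0,0,-7,0,0],[0,0,0,0,-7,0,0],[0,0,0,0,-7,0,0],[0,0,0,0,-7,0,0]]' 60 >/dev/null; python3 -m handwheel '[[0,0,0,0,0,0,0],[0,0,0,0,0,0,0]]'
python3 - <<'E'
from h import *
where()
p,d,P=wrist('w5'); np.save("w5.npy",P)
hsv=cv2.cvtColor(p,cv2.COLOR_BGR2HSV)
uu=(P[...,:2]-M)@AX; vv=(P[...,:2]-M)@LA
m=(hsv[...,0]>8)&(hsv[...,0]<28)&(hsv[...,1]>70)&(P[...,2]>15)&(P[...,2]<50)&(abs(vv)<45)&(uu>-90)&(uu<10)&(d>0)
if m.sum(): print(m.sum(),np.median(P[m][:,2]),'u',np.percentile(uu[m],[0.5,2,98]),'v',np.percentile(vv[m],[1,50,99]))
E
```

```text
time: 12.77
tool_pos: [453.4, 33.2, 218.5]
tcp_rot: [179.7, 32.0, -170.9]
ft_force: [0.1, 0.9, 1.2]
finger_gap: 0.3
grip_force: 0.0
u,v,z [-119.1   -3.6  218.5] rot [ 179.7    31.95 -170.87] F u,v,z [0.3 0.9 1.2] gap 0.3 t 12.77
1815 33.98594022821544 u [-53.79490218 -53.52812009   7.96533999] v [-24.81130756  -0.66317469  22.72166363]
```

View pics/w5.png

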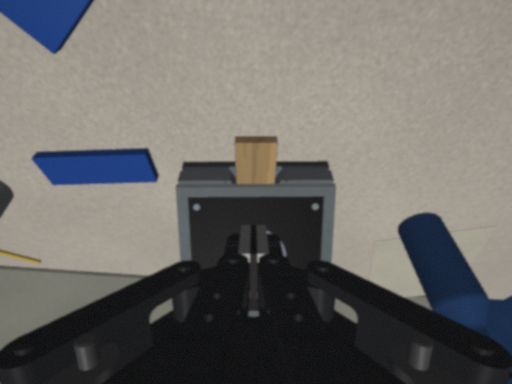

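The wrist view shows the blank's outer end at (256,138) in the slot. It measures u=-54 against a nominal -55, central, with its top at z=34, so it is home. The fingers are closed and the plunger collar sits just behind them.

```bash
cat >> h.py <<'E'
def tilted(yaw=YAW,t=35):
    c,s=np.cos(np.radians(t)),np.sin(np.radians(t)); x=np.r_[-c*AX,-s]; z=np.r_[s*AX,-c]; return R.from_matrix(np.stack([x,np.cross(z,x),z],1))
def ax_pt(out,v=-.7,u0=52.3): return W(u0-np.sin(np.radians(35))*(out+19),v,139+np.cos(np.radians(35))*(out+19))
def tip():
    t,Q,s=pose(); k=t+19*Q.apply([0,0,1]); d=k[:2]-M; p=np.array([d@AX-52.3,d@LA+.7,k[2]-139]); a=np.array([-np.sin(np.radians(35)),0,np.cos(np.radians(35))]); b=np.array([a[2],0,-a[0]])
    F=np.array(s["ft_force"]); f=np.array([F[:2]@AX,F[:2]@LA,F[2]]); print("tip out",(p@a).round(1),"cross",(p@b).round(1),p[1].round(1),"F axial",(f@a).round(1),"F",f.round(1),"rot",np.round(s["tcp_rot"],1),"t",round(s["time"],2))
E
python3 -c "
from h import *
to(ax_pt(40),tilted());to(ax_pt(40),R.from_euler('xyz',r.sense()['tcp_rot'],degrees=True)); tip(); print(r.sense()['joint_pos'])"
```

```text
shift m [-0.0986  0.0031  0.1007] turn deg [ 0.1  -2.95 -0.22]
shift m [-0.0986  0.0031  0.1007] turn deg [0. 0. 0.]
tip out 145.6 cross -94.3 -2.9 F axial 0.7 F [ 0.  -0.9  0.9] rot [ 179.8   32.1 -170.8] t 12.82
[ -10.27728939  -51.13683615  138.52286779   11.74794558   62.62637031
 -112.15526915]
```

```bash
python3 -m handwheel '[[-0.0246,0.0008,0.02,0,0,0,0],[-0.0246,0.0008,0.02,0,0,0,0],[-0.0246,0.0008,0.02,0,0,0,0],[-0.0248,0.0007,0.02,0,-2.95,0,0],[0,0,0.01,0,0,0,0],[0,0,0,0,0,0,0]]' >/dev/null; python3 -c "
from h import *
to(ax_pt(25),tilted()); tip(); print(r.sense()['joint_pos'])
p,d=r.snapshot('scene'); cv2.imwrite('pics/s6.png',cv2.resize(p[150:300,220:400],None,fx=4,fy=4,interpolation=cv2.INTER_CUBIC))"
```

```text
shift m [ 0.0011 -0.001   0.0248] turn deg [ 0.19 -0.06 -0.13]
tip out 49.8 cross 1.1 1.0 F axial -0.5 F [-0.5  0.3 -1. ] rot [ 179.7   34.9 -170.7] t 13.32
[  -3.84502185  -22.43864904  124.92181439   11.2183679    43.89137583
 -108.96964169]
```

View pics/s6.png

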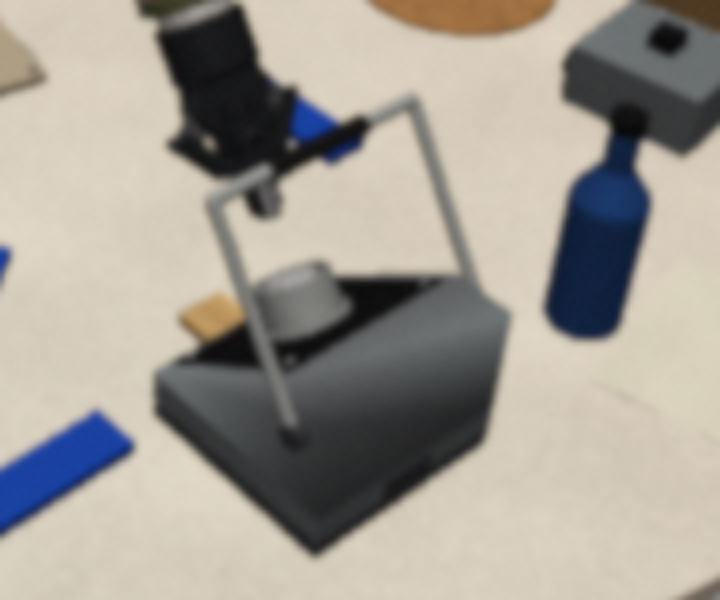

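The scene crop shows the closed fingertip at (262,200), tilted in front of the bar and lined up above the collar at (305,270). I'll check the collar centre by depth before entering.

Run:
```python
from h import *
a=np.array([-np.sin(np.radians(35)),0,np.cos(np.radians(35))]); b=np.array([a[2],0,-a[0]])
for k,off in(("top",(1.8,-2.8)),("scene",(-4.6,.9))):
    P=pts(k,np.load(k+"0.npy")).reshape(-1,3).copy(); P[:,:2]+=off
    d=P[:,:2]-M; q=np.stack([d@AX-52.3,d@LA+.7,P[:,2]-139],1); h=q@a; x=q@b; y=q[:,1]
    m=(abs(h)<8)&(np.hypot(x,y)<50); c=cv2.minEnclosingCircle(np.stack([x[m],y[m]],1).astype(np.float32)); print(k,m.sum(),"h",np.median(h[m]),c,np.percentile(x[m],[2,98]),np.percentile(y[m],[2,98]))
```

```text
top 267 h -1.5081854250746674 ((-0.7752113342285156, -0.3845386505126953), 34.05611038208008) [-31.42174254  31.48046533] [-30.63825995  31.62962814]
scene 147 h 0.7302247369843607 ((0.39320120215415955, 1.5655558109283447), 36.37172317504883) [-29.92298744  32.45938158] [-30.57364966  35.15472092]
```

```bash
python3 -m handwheel '[[0.001,-0.001,0.02,0,0,0,0],[0,0,0.016,0,0,0,0],[0,0,0.007,0,0,0,0],[0,0,0,0,0,0,0]]' >/dev/null; python3 -c "
from h import *
tip()"
python3 -m handwheel '[[0,0,0.005,0,0,0,0],[0,0,0.005,0,0,0,0],[0,0,0.003,0,0,0,0],[0,0,0,0,0,0,0]]' >/dev/null; python3 -c "
from h import *
tip()"
```

```text
tip out 7.4 cross -1.2 -0.4 F axial -0.2 F [-0.4  0.7 -0.6] rot [ 179.7   34.9 -170.8] t 13.7
tip out -5.1 cross 0.8 -0.8 F axial 4.0 F [-0.7  0.5  4.4] rot [ 179.7   35.2 -170.8] t 14.03
```

Contact at about 4 N, as expected. Pushing on down the stroke.

```bash
python3 -m handwheel '[[0,0,0.005,0,0,0,0],[0,0,0.005,0,0,0,0],[0,0,0.005,0,0,0,0],[0,0,0.004,0,0,0,0],[0,0,0.002,0,0,0,0],[0,0,0,0,0,0,0],[0,0,0,0,0,0,0]]' >/dev/null; python3 -c "
from h import *
tip()"
python3 -m handwheel '[[0,0,0.002,0,0,0,0],[0,0,0.001,0,0,0,0],[0,0,0,0,0,0,0]]' >/dev/null; python3 -c "
from h import *
tip()"
```

```text
tip out -25.5 cross 1.0 -0.8 F axial 14.6 F [-9.3 -0.4 11.3] rot [ 179.8   35.2 -170.8] t 14.62
tip out -26.2 cross 1.4 -0.8 F axial 83.4 F [-65.8  -0.4  55.7] rot [ 179.8   35.1 -170.7] t 14.87
```

The plunger is at its end stop: axial force jumped to 83 N. Backing straight out along the axis.

```bash
python3 -m handwheel '[[0,0,-0.002,0,0,0,0],[0,0,0,0,0,0,0],[0,0,-0.005,0,0,0,0],[0,0,-0.01,0,0,0,0],[0,0,-0.015,0,0,0,0],[0,0,-0.025,0,0,0,0],[0,0,-0.03,0,0,0,0],[0,0,-0.02,0,0,0,0]]' >/dev/null
python3 -m handwheel '[[0.025,0,-0.01,0,0,0,0],[0.025,0,-0.01,0,0,0,0],[0.025,0,-0.01,0,0,0,0],[0.02,0,-0.01,0,0,0,0],[0,0,0,0,0,0,0],[0,0,0,0,0,0,0]]' >/dev/null
python3 - <<'E'
from h import *
tip()
p,d,P=wrist('w7')
hsv=cv2.cvtColor(p,cv2.COLOR_BGR2HSV)
uu=(P[...,:2]-M)@AX; vv=(P[...,:2]-M)@LA
m=(hsv[...,0]>8)&(hsv[...,0]<28)&(hsv[...,1]>70)&(P[...,2]>15)&(P[...,2]<50)&(abs(vv)<45)&(uu>-90)&(uu<10)&(d>0)
if m.sum(): print(m.sum(),np.median(P[m][:,2]),'u',np.percentile(uu[m],[0.5,2,98]),'v',np.percentile(vv[m],[1,50,99]))
n,dd=r.snapshot("top"); cv2.imwrite("pics/top7.png",n); Q=pts("top",dd)
hs=cv2.cvtColor(n,cv2.COLOR_BGR2HSV)
o=cv2.imread("pics/top0.png"); df=np.abs(n.astype(int)-o).max(2)>40; print("changed near tumbler/bottle/board",df[120:165,335:375].sum(),df[120:170,110:155].sum(),df[190:255,325:375].sum())
q=(Q.reshape(-1,3)+[1.8,-2.8,0]); e=q[:,:2]-M; k=np.stack([e@AX-52.3,e@LA+.7,q[:,2]-139],1); a=np.array([-np.sin(np.radians(35)),0,np.cos(np.radians(35))]); b=np.array([a[2],0,-a[0]])
mm=(np.hypot(k@b,k[:,1])<15)&(abs(k@a)<40); print("plunger h",mm.sum(),np.median((k@a)[mm]) if mm.any() else None)
cv2.imwrite("pics/f7.png",np.hstack([p[80:384,100:420],cv2.resize(n[100:214,180:300],(320,304),interpolation=cv2.INTER_CUBIC)]))
E
```

```text
tip out 117.1 cross -96.9 -0.7 F axial 1.0 F [-0.8  1.   0.7] rot [ 179.7   35.  -170.9] t 16.03
2191 33.975559117825924 u [-53.86092449 -53.6025762    8.24929638] v [-24.86824493  -1.00345204  22.92577592]
changed near tumbler/bottle/board 0 0 0
plunger h 79 -1.0309456149724374
```

View pics/f7.png

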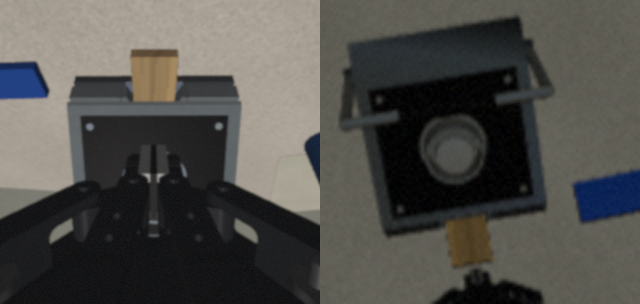

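The blank is still home, with its end at (155,52) and unmoved at u=-53.9. The plunger is back flush (h≈-1 mm), the bystanders haven't moved, and the arm is clear.

```bash
python3 -c "
from bench import r
print(r.hand_in())"
```

```text
the job is handed in; nothing more can be done
None
```

The job is handed in, result not reported back: the blank is home against the stop, the plunger was pushed to its end stop and sprang back flush, the wide board, tumbler and bottle are unmoved, and the arm is clear, all at about 16 s of the 53 s allowed.

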